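Raise the router lift by one turn and lock it

TASK

The router cutter must come up by one turn of its lift for the next pass: with the fingertips, push the crank wheel round clockwise (seen from above) by its upright handle through exactly one full turn, so that the handle comes to rest where it started. Then push the lift's locking lever clockwise, right over to its stop. Push lightly and grip or lift nothing, do not touch the cutter, and leave the tools and wood lying around where they are.

Things in the scene. Friction and masses are not known exactly. Their poses are not given: they have to be found in the camera images.
- plate: Router lift plate, grey with a thin aluminium trim, 235 x 300 mm, fixed, its top 4 mm above the bench. Origin at its middle, at bench height; x points from the operator (robot) side to the fence, y to the left, z up; it lies turned by up to 15 degrees. The fence (86 mm high, 520 mm long) stands behind the plate with its face 125 mm in +x. A brass starting pin 30 mm high stands on the plate at (45, 60) mm. Nothing of this moves.
- wheel_axis (a point): The wheel's axis at the top of its hub, 64 mm above the bench. The crank wheel lies level on an upright shaft at the plate's right near corner: aluminium, 120 mm over its rim, three spokes, hub 30 mm across; the top of rim and spokes is 58 mm above the bench and its underside 46 mm.
- handle: The wheel's upright black handle, 23 mm thick at its widest, 47 mm tall, standing on the wheel at the outer end of one spoke with its middle 44 mm from the axis. Origin at the middle of its underside, 64.5 mm above the bench; its top is 112 mm above the bench. It revolves freely on its own pin, so its orientation tells nothing. Where it points from the axis at the start is different every time.
- wheel (a joint): Turn of the wheel in rad, 0 at the start, growing clockwise seen from above; one full turn is 6.283. No stops within reach. It turns against steady friction (0.12 N m, about 3 N at the handle) and stays where it is left. A turn clockwise lifts the cutter 3 mm.
- lever_pivot (a point): On the upright axis of the locking lever, level with the middle of its ball end, 49 mm above the bench. The lever stands at the plate's left side on a dark hub 26 mm wide, 38 mm high.
- lever_tip (a point): Middle of the lever's black ball end, 20 mm across, 63 mm from the pivot and 49 mm above the bench. The dark lever bar, 11 mm thick, slopes up from the hub (its middle 34 mm above the bench) to the ball; below it there is clear space to the plate.
- lever (a joint): Angle of the locking lever in rad: at 0 (free) it points to the operator, along the plate's -x; it grows clockwise seen from above to its stop at 1.45 (locked), where it points nearly along the plate's +y. Starts between 0 and 0.25; friction 0.12 N m (about 2 N at the ball); stays where it is left.
- cutter: The router cutter in the middle of the plate, 33 mm across, its top 45 mm above the bench at the start. Not to be touched. Origin on its axis at the plate's top.
- gauge_block: Bystander, loose: the brass setting block, 19 x 19 x 55 mm, upright on the plate between the cutter and the fence. Origin under its middle. Leave alone.
- pencil: Bystander, loose: the pencil, 125 x 13 x 8 mm, lying on the plate's near edge. Origin under its middle. Leave alone.
- wrench: Bystander, loose: the collet wrench, 170 mm long, flat on the bench on the robot's side of the plate. Origin under its middle. Leave alone.
- offcut: Bystander, loose: the pine offcut, 160 x 62 x 20 mm, on the bench left of the plate. Origin under its middle. Leave alone.
- push_block: Bystander, loose: the push block, 200 x 80 mm sole with a bow handle 97 mm high, right of the plate. Origin under its middle. Leave alone.
- glue: Bystander, loose: the glue bottle, 58 mm across, 165 mm tall, upright left of the plate near the fence. Origin under its middle. Leave alone.
- tape: Bystander, loose: the tape measure, 68 x 62 x 34 mm, right of the plate near the fence. Origin under its middle. Leave alone.

How it is judged:
By the outcome, as a careful person would: the job done as asked, in the order asked, and still so for the second after the job is handed in, with the robot touching nothing.
It also fails if it takes over 67 s, if anything falls off the work surface, if the arm or the gripper's body presses on something with over 40 N, if the wrist force passes 120 N, or if a joint passes its speed limit or range.

ROBOT

A 6-joint arm with a two-finger parallel gripper is mounted at the origin on the work surface. World frame = base frame: x ahead of the robot, y to its left, z up, the work surface at z = 0. Lengths are in m, angles in rad, forces in N, time in s.
With the tool pointing down it reaches from about 0.4 to 0.925 m from the base axis. Payload 3.4 kg.
Tool frame: the origin (TCP) lies at the very end of the fingers, on their centre line; the grasp point (between the pads) lies 19 mm behind it; z points along the fingers, y is the line along which they close (so a half turn about z gives the same grasp; the last joint's range is limited). The gripper opens to 85 mm and grips with 20 to 120 N. Pads are 22 mm wide; open, the fingers measure 114 mm over their backs; the gripper's body (76 mm by 85 mm) begins 54 mm behind the grasp point. The pads swing forward as they close: fully open they stand 13 mm farther back than shut.
Start: joints at [-1.323, 0.307, 1.506, -0, 1.328, -0.073], TCP at [0.181, -0.546, 0.231] pointing down, gripper open.
Joint ranges: [-3.12, 3.12], [-1.05, 2.28], [0.14, 2.33], [-1.42, 4.57], [0.1, 2.73], [-2.68, 2.68]. Speed limits (rad/s): [2.57, 2.57, 3.14, 3.14, 3.14, 3.14].

INTERFACE

Orientations are given as a rotation vector (axis times angle).
In Python, from workcell import manip, solver, eyes, job gives the robot as it stands. The module is installed in compiled form; this text tells all that it offers. Calls block until the motion is done:
- manip.goto(position, orientation): joint-space move of the TCP to a pose.
- manip.line_to(position, frame=None, max_speed=0.15, max_force=None): straight line of the TCP; frame=None keeps the orientation; max_speed is the mean speed in m/s. With max_force (N) it stops when the force on the tool has changed by that much, and returns True; else False.
- manip.movej(angles): joint-space move.
- manip.grip(opening, strength=None): finger opening in m; strength is the grip in N (None keeps the last); returns when the fingers have stopped.
- manip.wait(seconds).
- solver.ik(position, orientation): joint angles nearest the present ones, or None.
- manip.sense(): the state.
- eyes.camera(name): name is "scene" or "top"; returns (picture, depth): 420x560x3 uint8, red, green, blue; 420x560 float32, m along the optical axis (not along the pixel's ray), 0 where there is no reading.
- eyes.get_calibration(name): a dict with "fov_y" (degrees; the focal length in pixels is half the picture's height over the tangent of half this angle, whatever the lens; pixels are square), "cx", "cy" (the principal point, pixels), "k1" (the pictures are not rectified: a ray, as slopes to the right and down, at radius r is drawn at 1 + k1 r^2 times it, then the intrinsics apply), "eye" and "attitude" of the camera in the world. Camera axes: x right, y up, looking along -z (the intrinsics and any distortion apply to the point x, -y, -z); pixel columns grow to the right and rows downward; lengths in m; the calibration is good to about 2 mm. A picture is of the moment at which its call begins. get_calibration takes no time and is no camera call.
A pose or a line that the arm cannot do raises manip.PlanningError and nothing moves.
- job.sign_off(): hands the job in; it is judged then, once.
The state is a dict: "time": time; "joints": joint angles; "dq": joint speeds; "joint_efforts": joint torques, N m; "eef_pos": TCP position; "ee_rot": TCP orientation; "force": force on the tool from outside, world axes, zero at the start; "moment": the same for the moment, N m; "width": finger opening in m; "gripper_force": force on a finger pad.
Only numpy, scipy, OpenCV 4.12 (cv2) and the standard library are available. Lean on these libraries where they do the work, as an engineer would, in place of code of your own. Each camera call takes 0.05 s, during which the arm holds its last target. There are 200 camera calls.

## Working session

There is one attempt and no reset: what is moved stays moved. The work goes in short steps, each a Python script; the robot and the scene stay as the last script left them, time stands still between calls to the robot, and variables do not carry over. Pictures are saved under pics/ and viewed, at most 10 in all, crops included, and the job is handed in when it is done.

```bash
mkdir -p pics; cat > h.py <<'E'
import numpy as np, cv2
from workcell import manip, solver, eyes, job
def K(n):
    c=eyes.get_calibration(n); f=210/np.tan(np.radians(c["fov_y"])/2)
    return c,f
def R(c):
    a=np.array(c["attitude"],float)
    return a if a.shape==(3,3) else cv2.Rodrigues(a)[0]
def ray(n,u,v):
    c,f=K(n); d=np.array([(u-c["cx"])/f,(v-c["cy"])/f]); s=d.copy()
    for _ in range(20): s=d/(1+c["k1"]*(s@s))
    return np.array(c["eye"]), R(c)@np.array([s[0],-s[1],-1])
def onz(n,u,v,z):
    e,d=ray(n,u,v); return e+d*(z-e[2])/d[2]
def cloud(n,dep):
    c,f=K(n); v,u=np.mgrid[:420,:560]; d=np.stack([(u-c["cx"])/f,(v-c["cy"])/f],-1); s=d.copy()
    for _ in range(20): s=d/(1+c["k1"]*(s**2).sum(-1,keepdims=True))
    p=np.concatenate([s[...,:1],-s[...,1:],-np.ones((420,560,1))],-1)*dep[...,None]
    return p@R(c).T+np.array(c["eye"])
def snap(n,name):
    p,d=eyes.camera(n); cv2.imwrite(f"pics/{name}.png",p[...,::-1]); np.save(f"pics/{name}.npy",d); return p,d
E
python3 - <<'E'
from h import *
for n in("scene","top"):
    snap(n,n+"0"); print(eyes.get_calibration(n))
print(manip.sense())
E
```

```text
{'fov_y': 55.7148712089489, 'cx': 280.5445785152387, 'cy': 217.35847158511368, 'k1': -0.020814607926505104, 'eye': array([1.13119876, 0.08221008, 0.70316049]), 'attitude': array([0.53957183, 0.58481693, 1.57930649])}
{'fov_y': 56.14525537002398, 'cx': 276.35281978432977, 'cy': 214.88193944436486, 'k1': 0.011563390432665672, 'eye': array([0.44910928, 0.0478967 , 0.95164609]), 'attitude': array([ 0.09626948, -0.13656134, -1.58373346])}
{'time': 0.1, 'joints': array([-1.32350709e+00,  3.07484989e-01,  1.50754403e+00,  4.40097762e-06,
        1.32840692e+00, -7.35165488e-02]), 'dq': array([ 0.00114303, -0.00151563, -0.00301249, -0.00102295, -0.00133317,
       -0.00011452]), 'joint_efforts': array([-4.19311664e-05, -4.58528996e+01, -2.52607441e+01, -1.71944184e-04,
        5.58741289e-03, -5.56938559e-06]), 'eef_pos': array([ 0.18113018, -0.54506252,  0.23048024]), 'ee_rot': array([-3.09945120e+00, -5.01467428e-01,  2.44430597e-04]), 'force': array([ 1.09290197, -1.21261535,  0.23528403]), 'moment': array([-0.06432556, -0.00384606, -0.01031752]), 'gripper_force': 0.0, 'width': 0.08570609565966268}
```

View pics/top0.png

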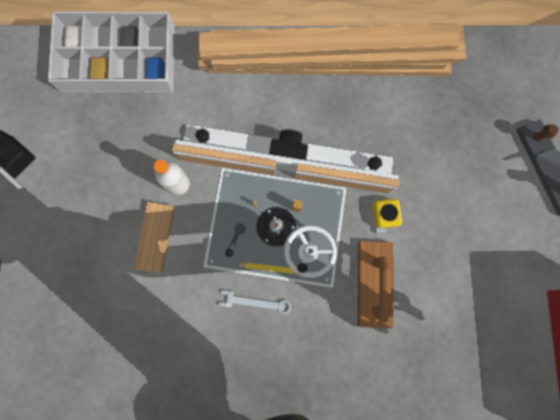

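View pics/scene0.png

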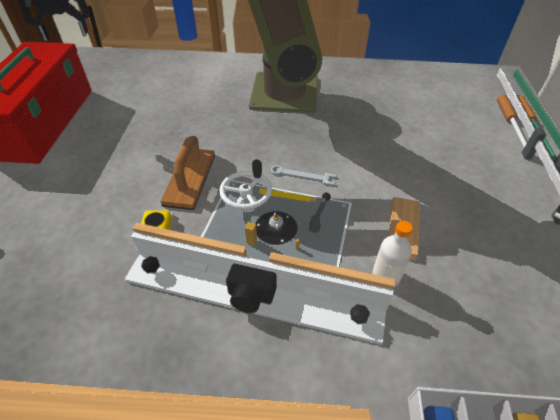

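The top view shows the plate at (206–346, 171–285), the wheel centred near (311,252) with its handle near (303,267), the lever hub near (239,229) and its ball near (229,253). The scene view agrees: handle (257,167), ball (326,197). Now I'll measure these from both views.

```bash
cat > m.py <<'E'
from h import *
from scipy.optimize import least_squares
def two(u1,v1,u2,v2):
    a,d=ray("top",u1,v1); b,e=ray("scene",u2,v2)
    s=np.linalg.lstsq(np.stack([d,-e],1),b-a,rcond=None)[0]; p,q=a+s[0]*d,b+s[1]*e
    return (p+q)/2, np.linalg.norm(p-q)
def load(n): return cv2.imread(f"pics/{n}.png")[...,::-1],np.load(f"pics/{n}.npy")
def circ(P):
    return least_squares(lambda q:np.hypot(P[:,0]-q[0],P[:,1]-q[1])-q[2],[*P[:,:2].mean(0),.055],loss="soft_l1",f_scale=.003).x
def wheel(sfx,c0):
    for n in("top","scene"):
        p,d=load(n+sfx); C=cloud(n,d); r=np.hypot(C[...,0]-c0[0],C[...,1]-c0[1])
        br=p.min(-1)
        m=(r<.085)&(r>.04)&(abs(C[...,2]-.058)<.008)&(br>110); print(n,"rim",m.sum(),circ(C[m]),np.median(C[m][:,2]))
        m=(r<.075)&(C[...,2]>.072)&(p.max(-1)<80); print(n,"handle",m.sum(),np.median(C[m],0),"top",C[m][:,2].max())
        t=m&(C[...,2]>C[m][:,2].max()-.006); print("  handle top",C[t].mean(0))
E
python3 - <<'E'
from m import *
print("wheel",two(311,252,246,187)); print("ball",two(229,253,326,197))
c0=onz("top",311,252,.06);wheel("0",c0)
b=onz("top",229,253,.049);hb=onz("top",239,229,.038);print(b,hb)
for n in("top","scene"):
    p,d=load(n+"0");C=cloud(n,d)
    for nm,c,r0,lo,hi in(("ball",b,.022,.043,.07),("hub",hb,.025,.025,.048)):
        m=(np.hypot(C[...,0]-c[0],C[...,1]-c[1])<r0)&(C[...,2]>lo)&(C[...,2]<hi)&(p.max(-1)<110)
        print(n,nm,m.sum(),C[m].mean(0) if m.any() else"",C[m][:,2].max() if m.any() else "")
for q in((222,171),(346,187),(332,285),(206,267)):print(onz("top",*q,.004))
for n,q in(("top0",(190,140,180,150)),("scene0",(190,140,180,150))):
    im=cv2.imread(f"pics/{n}.png"); x,y,w,h=q; cv2.imwrite(f"pics/c_{n}.png",cv2.resize(im[y:y+h,x:x+w],None,fx=4,fy=4,interpolation=2))
E
```

```text
wheel (array([ 0.49559752, -0.05153081,  0.06077541]), np.float64(0.0028876741027709244))
ball (array([0.49735828, 0.13338089, 0.04618615]), np.float64(0.00021022056638081283))
top rim 751 [ 0.49851046 -0.0508445   0.05351905] 0.060287213722156174
top handle 84 [ 0.46168503 -0.02729339  0.10787535] top 0.11357600848018878
  handle top [ 0.46159607 -0.02812465  0.10955172]
scene rim 639 [ 0.50145709 -0.05091327  0.05332543] 0.060488689348292546
scene handle 140 [ 0.46826764 -0.02741515  0.09758142] top 0.11210026004295004
  handle top [ 0.46319944 -0.02852087  0.10883414]
[0.49720948 0.13301    0.049     ] [0.55310186 0.11082577 0.038     ]
top ball 82 [0.50299846 0.1313825  0.05327854] 0.060575680453827996
top hub 106 [0.55115351 0.11279309 0.04002447] 0.0467756619303652
scene ball 76 [0.50522314 0.13155521 0.05222112] 0.05907431041615463
scene hub 132 [0.55469846 0.11268186 0.03760894] 0.046157931012979825
[0.70145992 0.15439643 0.004     ]
[ 0.6572911  -0.15099789  0.004     ]
[ 0.41970119 -0.10699596  0.004     ]
[0.46739617 0.19171375 0.004     ]
```

View pics/c_top0.png

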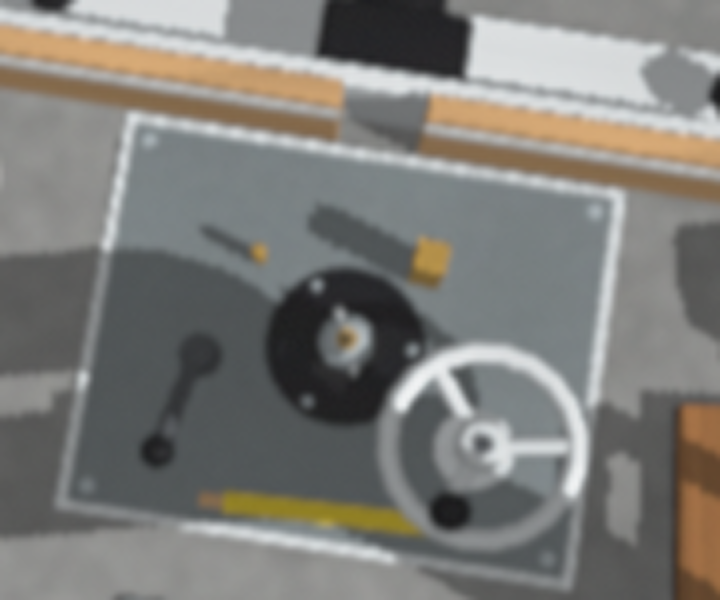

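View pics/c_scene0.png

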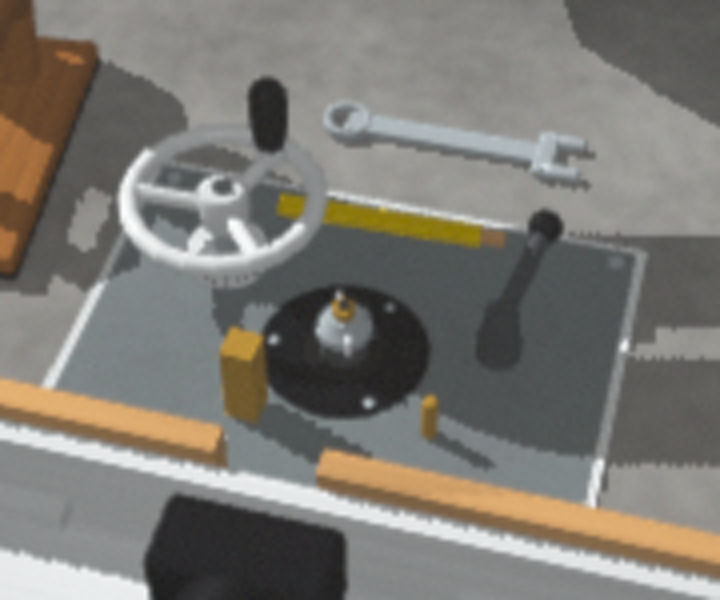

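The hub is at crop (482,442), the handle at (450,511), the ball at (157,451) and the lever hub at (200,354). That puts the axis at about (0.500,-0.051), the handle at (0.4625,-0.028), the ball at (0.497,0.133) and the pivot at (0.553,0.112). I'll plan the push in two strokes with closed fingers and check IK first.

```bash
cat > push.py <<'E'
from m import *
AX=np.array([.4995,-.051]); H0=np.array([.4625,-.0283]); PH0=np.degrees(np.arctan2(*(H0-AX)[::-1])); PIV=np.array([.5535,.1122])
def rot(psi): a=np.radians(psi)/2; return np.pi*np.array([np.cos(a),np.sin(a),0])
def u(a): a=np.radians(a); return np.array([np.cos(a),np.sin(a)])
def pose(c,r,phi,n,face,z,off):
    """pusher centre off behind the thing at angle phi, pushing along n; face -1: tool -x in front"""
    p=c+r*u(phi)-off*u(n); psi=n if face>0 else n-180
    return np.array([*p,z]),rot(psi)
def stroke(c,r,phis,ns,face,z,off,speed=.05,zup=.16,leave=.02):
    p,o=pose(c,r,phis[0],ns[0],face,zup,off+.012); manip.goto(p,o)
    p[2]=z; print("down hit",manip.line_to(p,max_speed=.12,max_force=15))
    F=0
    for a,n in zip(phis,ns):
        p,o=pose(c,r,a,n,face,z,off); manip.line_to(p,frame=o,max_speed=speed)
        F=max(F,np.linalg.norm(manip.sense()["force"][:2]))
    print("F",F,manip.sense()["eef_pos"],p)
    p,o=pose(c,r,phis[-1],ns[-1],face,z,off+leave); manip.line_to(p,max_speed=.08)
    p[2]=zup; manip.line_to(p,max_speed=.15)
OFF=.0225
S1=(PH0-np.linspace(0,200,21)); N1=np.minimum(S1+270,408)
S2=(PH0-np.linspace(200,352,16)); N2=S2+270
E
python3 - <<'E'
from push import *
print(PH0,np.linalg.norm(H0-AX))
for S,N,f in((S1,N1,-1),(S2,N2,1)):
    q=[solver.ik(*pose(AX,.044,a,n,f,z,OFF+e)) for a,n in zip(S,N) for z,e in((.072,0),(.16,.02))]
    print([x is None for x in q].count(True),np.array([x for x in q if x is not None])[::6,[0,4,5]].round(2).tolist())
E
```

```text
148.47032173481 0.043408409323540044
0 [[-0.19, 0.84, -2.6], [-0.14, 0.85, -2.21], [-0.1, 0.87, -1.65], [-0.09, 0.89, -1.11], [-0.1, 0.92, -0.6], [-0.13, 0.94, -0.11], [-0.18, 0.94, 0.37]]
0 [[-0.21, 0.94, -2.45], [-0.25, 0.93, -1.96], [-0.28, 0.9, -1.46], [-0.28, 0.87, -0.93], [-0.26, 0.85, -0.38], [-0.21, 0.84, 0.2]]
```

```bash
python3 - <<'E'
from push import *
manip.grip(0.0,20)
stroke(AX,.044,S1,N1,-1,.072,OFF,speed=.035)
print(manip.sense()["time"],manip.sense()["width"])
snap("top","top1");snap("scene","scene1")
wheel("1",AX); print(PH0-200, AX+.044*u(PH0-200))
cv2.imwrite("pics/both1.png",np.hstack([cv2.resize(cv2.imread(f"pics/{n}1.png")[130:330,170:370],(400,400)) for n in("top","scene")]))
E
```

```text
down hit False
F 2.1084082498377015 [ 0.54446059 -0.07137935  0.07202457] [ 0.54448874 -0.07145149  0.072     ]
13.5167 -0.0002371669011608073
top rim 441 [ 0.49860283 -0.05108424  0.05333303] 0.06006594998271242
top handle 6432 [ 0.50587806 -0.08176667  0.56629621] top 0.6302494746747171
  handle top [ 0.4401931  -0.06480989  0.62623648]
scene rim 586 [ 0.50141529 -0.05149218  0.05352824] 0.06035741391554067
scene handle 1369 [ 0.56059617 -0.03565599  0.24291088] top 0.49212559973526254
  handle top [ 0.57355799 -0.05472426  0.49179604]
-51.52967826519 [ 0.5268728  -0.08544894]
```

View pics/both1.png

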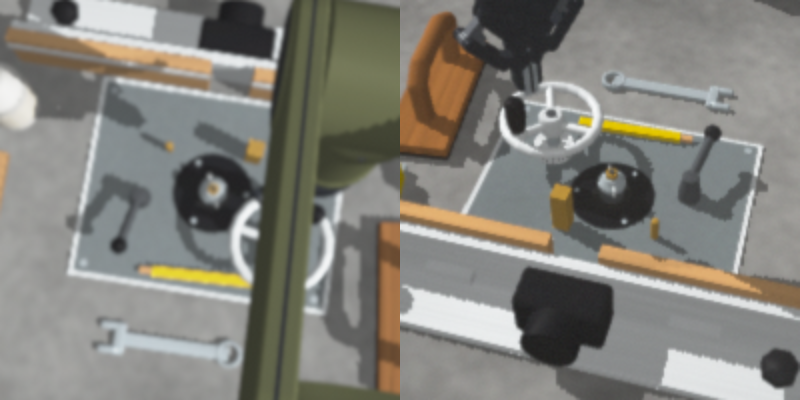

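The handle is at crop (318,213) in the top half, partly under the arm, and at (515,112) in the scene half. The wheel has turned and nothing else seems moved. I'll check its angle.

```bash
python3 - <<'E'
from push import *
p,d=load("scene1");C=cloud("scene",d)
m=(np.hypot(C[...,0]-AX[0],C[...,1]-AX[1])<.07)&(C[...,2]>.075)&(C[...,2]<.125)&(p.max(-1)<80)
k,l,st,ce=cv2.connectedComponentsWithStats(m.astype(np.uint8))
for i in range(1,k):
    if st[i,4]>15:
        P=C[l==i]; t=P[P[:,2]>P[:,2].max()-.006].mean(0); print(st[i],P.mean(0),t,np.degrees(np.arctan2(*(t[:2]-AX)[::-1])))
for q in((329,236.5),): print(onz("top",*q,.11))
E
```

```text
[222 178  11  17 142] [ 0.53264845 -0.0831611   0.09750223] [ 0.52913106 -0.08485677  0.10876598] -48.80795016171205
[ 0.52573993 -0.08723434  0.11      ]
```

```bash
python3 - <<'E'
from push import *
stroke(AX,.044,S2,N2,1,.072,OFF,speed=.035)
p,o=pose(PIV,.063,160,80,1,.25,.08); p=np.array([.44,.12,.25]); manip.goto(p,rot(70))
print(manip.sense()["time"])
for s in("0","2"):
    if s=="2": snap("top","top2");snap("scene","scene2")
    for n in("top","scene"):
        p,d=load(n+s);C=cloud(n,d)
        m=(np.hypot(C[...,0]-AX[0],C[...,1]-AX[1])<.07)&(C[...,2]>.072)&(C[...,2]<.125)&(p.max(-1)<80)
        k,l,st,ce=cv2.connectedComponentsWithStats(m.astype(np.uint8))
        for i in range(1,k):
            if st[i,4]>15:
                P=C[l==i]; t=P[P[:,2]>P[:,2].max()-.006].mean(0); print(s,n,st[i],ce[i],t,np.degrees(np.arctan2(*(t[:2]-AX)[::-1])))
cv2.imwrite("pics/both2.png",np.hstack([cv2.resize(cv2.imread(f"pics/{n}2.png")[130:330,170:370],(400,400)) for n in("top","scene")]))
E
```

```text
down hit False
F 1.8735270547262057 [ 0.45026877 -0.05414248  0.07196616] [ 0.45017591 -0.05406334  0.072     ]
25.6417
0 top [297 263  11  10  84] [302.02380952 267.1547619 ] [ 0.46159607 -0.02812465  0.10955172] 148.88866033907465
0 scene [252 160  10  17 140] [256.62142857 167.74285714] [ 0.46319944 -0.02852087  0.10883414] 148.2321345327671
2 top [300 264   9   9  63] [304.         268.33333333] [ 0.45932034 -0.03297107  0.10974059] 155.83385073185946
2 scene [250 159  10  17 140] [254.67857143 166.73571429] [ 0.46091196 -0.03349709  0.10900403] 155.60172883796645
```

View pics/both2.png

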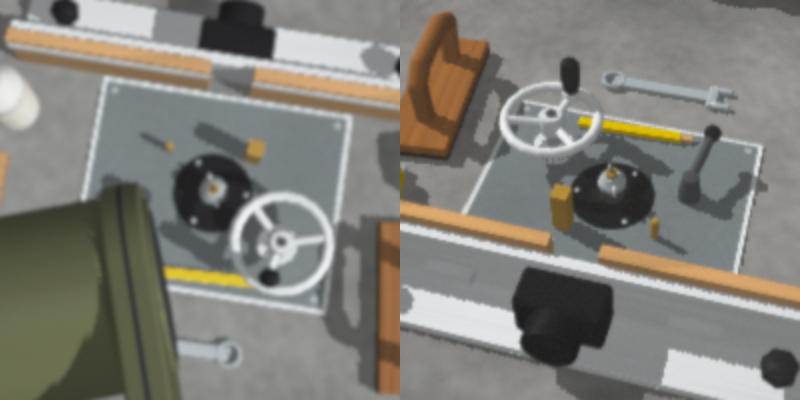

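The handle in both views is about 7.2° short of its start. I'll finish that, verify it, then push the lever.

```bash
python3 - <<'E'
from push import *
S=PH0-np.array([350,353,356,359.2]); stroke(AX,.044,S,S+270+0,1,.072,OFF,speed=.02)
manip.goto([.44,.12,.25],rot(70))
snap("top","top3");snap("scene","scene3")
for n in("top","scene"):
    p,d=load(n+"3");C=cloud(n,d)
    m=(np.hypot(C[...,0]-AX[0],C[...,1]-AX[1])<.07)&(C[...,2]>.072)&(C[...,2]<.125)&(p.max(-1)<80)
    k,l,st,ce=cv2.connectedComponentsWithStats(m.astype(np.uint8))
    for i in range(1,k):
        if st[i,4]>15:
            P=C[l==i]; t=P[P[:,2]>P[:,2].max()-.006].mean(0); print(n,ce[i],t,np.degrees(np.arctan2(*(t[:2]-AX)[::-1])))
    if n=="scene":
        for s in("0","3"):
            p,d=load(n+s);C=cloud(n,d);m=(np.hypot(C[...,0]-.497,C[...,1]-.133)<.03)&(C[...,2]>.035)&(C[...,2]<.07)&(p.max(-1)<90);print("ball",C[m].mean(0),m.sum())
print(manip.sense()["time"])
S=np.arange(160,70,-5.); print([solver.ik(*pose(PIV,.063,a,a-90,1,.044,.021)) is None for a in S].count(True))
E
```

```text
down hit False
F 2.958449091407158 [ 0.45000367 -0.04793913  0.07194667] [ 0.45018091 -0.04785724  0.072     ]
top [301.73015873 267.12698413] [ 0.46159326 -0.02777248  0.1089517 ] 148.5019321440098
scene [256.59285714 167.6       ] [ 0.46348206 -0.02806543  0.10890192] 147.51289073192268
ball [0.50783643 0.13073955 0.05130619] 85
ball [0.507024   0.13148162 0.05241681] 72
31.1417
0
```

The wheel is back within about 0.5° of its start. Now the lever, with a force stop.

```bash
python3 - <<'E'
from push import *
r,off,z=.063,.021,.044
p,o=pose(PIV,r,162,72,1,.16,off+.014); manip.goto(p,o); p[2]=z
print("down hit",manip.line_to(p,max_speed=.12,max_force=10))
hit=False
for a in np.arange(162,72,-4.):
    p,o=pose(PIV,r,a,a-90,1,z,off); hit=manip.line_to(p,frame=o,max_speed=.03,max_force=7)
    f=manip.sense()["force"]; print(a,f.round(1),hit)
    if hit: break
e=manip.sense()["eef_pos"]; b=e[:2]+off*u(a-90); print("ball est",b,np.degrees(np.arctan2(*(b-PIV)[::-1])))
q=e.copy(); q[:2]-=.025*u(a-90); manip.line_to(q,max_speed=.08); q[2]=.2; manip.line_to(q,max_speed=.15)
manip.goto([.42,-.12,.27],rot(70))
print(manip.sense()["time"]); snap("top","top4");snap("scene","scene4")
cv2.imwrite("pics/both4.png",np.hstack([cv2.resize(cv2.imread(f"pics/{n}4.png")[130:330,160:360],(400,400)) for n in("top","scene")]))
E
```

```text
down hit False
162.0 [-0.9 -0.6 -1.2] False
158.0 [ 0.1  0.1 -0.2] False
154.0 [ 0.7 -0.7  0.4] False
150.0 [ 0.1 -0.8  0.1] False
146.0 [-0.5 -1.   0. ] False
142.0 [-1.1 -0.4 -0.3] False
138.0 [-1.8  0.5 -0.1] False
134.0 [-1.6 -0.1 -0.3] False
130.0 [-2.4 -0.2 -0.6] False
126.0 [-1.4 -0.8 -0.8] False
122.0 [-1.   0.8 -0.4] False
118.0 [-0.3 -0.1 -0.3] False
114.0 [-2.  -0.2 -0.8] False
110.0 [-2.1  0.8 -0.8] False
106.0 [-0.8  1.  -0.2] False
102.0 [-1.4  0.7 -0.5] False
98.0 [-1.4  0.3  0. ] False
94.0 [-0.7  0.4 -0.7] False
90.0 [-0.9  1.6 -0.4] False
86.0 [-0.8  1.9  0.1] False
82.0 [-4.3  1.1  2.1] False
78.0 [0.  0.2 0.2] True
ball est [0.56036916 0.17360455] 83.61701351573387
43.1667
```

View pics/both4.png

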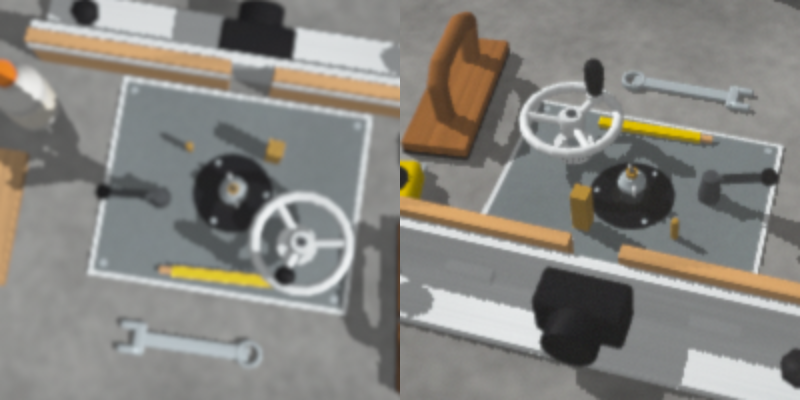

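The lever ball, at top-half crop (103,191), now points along the plate's +y after the force rise at the stop. The handle is where it started, and the pencil tip is at its original pixel (240,264).

```bash
python3 -c "
from h import *
print(job.sign_off())"
```

```text
the job is handed in; nothing more can be done
None
```

The job is handed in: the crank wheel went one full clockwise turn, with the handle back within about 1° of its start, then the locking lever was pushed clockwise to its stop, at about 43 s of the 67 s; the pictures showed nothing else moved.

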